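# Load the sample rack onto the free feeder lane

### The arm

A 6-joint arm with a two-finger parallel gripper is mounted at the origin on a cart in front of the work surface, level with it; the furniture and walls round the work are solid. World frame = base frame: x ahead of the robot, y to its left, z up, the work surface at z = 0. Lengths are in mm, angles in rad, forces in N, time in s.
With the tool pointing down it reaches from about 300 to 875 mm from the base axis. Payload 4.2 kg.
Tool frame: the origin (TCP) lies midway between the tips of the shut fingers; the grasp point (between the pads) lies 19 mm behind it; z points along the fingers, y is the line along which they close (so a half turn about z gives the same grasp; the last joint's range is limited). The gripper opens to 85 mm and grips with 20 to 120 N. Pads are 22 mm wide; open, the fingers measure 114 mm over their backs; the gripper's body (76 mm by 85 mm) begins 54 mm behind the grasp point. The pads swing forward as they close: fully open they stand 13 mm farther back than shut.
Start: joints at [-1.296, 0.32, 1.565, -0, 1.257, -0.02], TCP at [167.068, -550.209, 231.338] pointing down, gripper open.
Joint ranges: [-3.11, 3.11], [-0.84, 2.01], [0.21, 2.61], [-1.34, 4.49], [0.05, 2.63], [-2.56, 2.56]. Speed limits (rad/s): [2.57, 2.57, 3.14, 3.14, 3.14, 3.14].

### API

Orientations are given as a unit quaternion [x, y, z, w].
In Python, from rig import get_state, viewer, ctrl gives the robot as it stands. The module is installed in compiled form; this text tells all that it offers.
- The arm moves only by the shell command python3 -m creep 'ROWS'. ROWS is a JSON object of lists of equal length, an entry for each row: "jaw": the opening in per cent of the stroke, from 0 (shut) to 100 (fully open); "slide": the shift along the tool's x, y, z in cm, a list of three; "turn": the turn about the tool's z in degrees. A call has 1 to 12 rows; each row shifts and turns the commanded pose from where the row before left it, along the tool's axes as they then stand; what a row does not reach is not made up. A row lasts 1/8 s, in which the tool goes at most 62.5 mm and 10.7 degrees, less where a joint would pass 70% of its speed; a pose out of reach is approached as far as the arm can. A call is refused whole if a number of a shift passes 6.25 or a number of a turn 10.7, either way. A call with a gripper value outside its range is refused whole. The fingers move at their own pace and stop on an object; the grip force is fixed at half the most. Time passes only in rows, so rows that do not move let the fingers close. It gives the time, the measured TCP pose, the force, the opening and the grip force at its end, in the units of the state.
- get_state(): the state, without advancing time (a new reading comes with each control period).
- viewer.grab_frame(name): name is "scene" or "top" or "wrist"; returns (picture, depth): 480x640x3 uint8, red, green, blue; 480x640 float32, mm along the optical axis (not along the pixel's ray), 0 where there is no reading.
- viewer.camera_info(name): a dict with "K" (3x3 intrinsics, pixels), "T" (4x4, takes a point from camera to world coordinates); the wrist camera has in their place "hand_eye" (4x4, takes a point from camera to tool coordinates, whose origin is the TCP and whose axes are the flange's). Camera axes: x right, y down, z forward; pixel columns grow to the right and rows downward; lengths in mm; the calibration is good to about 2 mm. The wrist camera is an equidistant fisheye: a pixel r from the principal point sees the ray r / f radians off the axis. A picture is of the moment at which its call begins: read the wrist's pose just before it. camera_info takes no time and is no camera call.
- ctrl.sign_off(): hands the job in; it is judged then, once.
Trained networks look in the newest picture that a camera, given by its name, has taken for a name from the list of things; names that differ only in an ending like _2 or _b are one class to them, and where a whole thing is asked for, a point or a joint stands for the part that bears it (a point fixed in the world has none). Each returns a list of dicts, best first, with "score" (0 to 1); they miss things now and then, are a little off and sometimes report something else, mostly with a low value. They report only what shows in the picture. A call takes as long as a camera call.
- viewer.look_for(label, camera): "point" ([x, y, z] in mm, in world coordinates, good to about 4 mm: the middle of the surface that is visible of it).
- viewer.landmark_of(label, camera): "point" ([x, y, z] in mm, in world coordinates, good to about 4 mm: a listed point, or the origin of a listed thing).
The state is a dict: "clock": time; "q": joint angles; "joint_velocities": joint speeds; "joint_torque": joint torques, N m; "position": TCP position; "ee_rot": TCP orientation; "ft_force": force on the tool from outside, world axes, zero at the start; "ft_torque": the same for the moment, N m; "gripper_width": finger opening in mm; "grip_force": force on a finger pad.
Only numpy, scipy, OpenCV 4.12 (cv2) and the standard library are available. Lean on these libraries where they do the work, as an engineer would, in place of code of your own. Each camera call takes 0.05 s, during which the arm holds its last target. There are 200 camera calls.

### The job

Load the sample rack that stands on the counter onto the rail of the empty rack feeder, either end first: set it on the deck in front of the rail, slide it along the rail up to the stop until the catch snaps into it, and let go. Do not bump the rack that is already loaded on the other feeder, and do not push the bottles behind about.

Things in the scene. Friction and masses are not known exactly. Their poses are not given: they have to be found in the camera images.
- rack_centre (a point): Sample rack to load, upright on the counter at first: grey, 110 long (its x) x 34 wide (y) x 104 mm high, 0.34 to 0.52 kg, the same either way round. This point is its centre, 52 mm above its underside. Underneath, an open-ended channel runs along x: 22 mm wide, roof 15.5 mm up, closed below to an 11 mm slot by lips 6 mm thick; a pocket in mid-roof takes the catch.
- rack_grip (a point): Middle of the rack's grip post, 78 mm above its underside, on the same axis as rack_centre. The post is 36 (x) x 20 mm (y), free on all sides from 52 mm above the underside to its top at 104 mm: pinch it across the 20 mm, fingers closing along y. Two tubes 15 mm across are fixed at each end, 29 and 46 mm from here along x, tops 100 mm above the underside.
- lane_home (a point): Fixed to the empty feeder: where rack_centre lies when the rack is home, 80 mm above the counter. x runs level along the rail towards the stop. The feeder is fixed, grey, 236 x 56 mm, with a flat deck 28 mm high, on which the rack slides, from 150 mm before this point to the white end housing, 84 mm high, whose face is the stop, 0.5 mm beyond the front of a rack that is home.
- lane_start (a point): Fixed to the empty feeder, 100 mm before lane_home, same axes and height: where rack_centre lies when the rack stands on the deck in front of the rail, ready to be slid on along x. The deck is flat and bare here. A rack up to about 5 mm to one side is led in by the rail's tapered nose.
- rail_nose (a point): Tip of the empty feeder's steel T rail, at the top of its head; 39.5 mm before lane_home along x. The rail's head is 18 mm wide, from 8 to 13 mm above the deck, on a 7 mm stem; its nose tapers over 24 mm to a round tip 8 mm wide. On the rail the rack has 2 mm play sideways and up; it cannot be put on from above.
- catch (a joint): Spring-loaded ball in the empty feeder's rail, under lane_home. Value in m: 0 = fully up, 5.4 mm above the rail; about 0.003 while the rack's roof rides over it, about 0.0005 when it has snapped into the rack's pocket (0 also with no rack there). Its spring pushes with 1.5 to 3 N; the rack slides easily on the slippery deck (2 to 6 N); the stop is rigid.
- parked_rack: The identical rack that is already home on the other, identical feeder (all fixed); origin at the centre of its underside, axes as at lane_home. It tops out 132 mm above the counter: carry things over it with room to spare. The two feeders and the loose rack stand side by side, about 10 cm apart, in any order.
- spirit_bottle: Bystander: white plastic bottle with blue cap, 64 mm across, 150 high; origin under its centre.
- strip_bottle_2: Bystander: black cylindrical bottle, 42 mm across, 114 high (a like one, fixed, stands near it); origin under its centre.

How it is judged:
By the outcome, as a careful person would: the job done as asked, in the order asked, and still so for the second after the job is handed in, with the robot touching nothing.
It also fails if it takes over 48 s, if anything falls off the work surface, if the arm or the gripper's body presses on something with over 40 N, if the wrist force passes 120 N, or if a joint passes its speed limit or range.

## Working session

There is one attempt and no reset: what is moved stays moved. The work goes in short steps, Python scripts to look and compute and a shell command to move; the robot and the scene stay as the last step left them, time stands still between calls to the robot, and variables do not carry over. Pictures are saved under pics/ and viewed, at most 10 in all, crops included, and the job is handed in when it is done.

```bash
mkdir -p pics; python3 - <<'E'
from rig import get_state, viewer
import cv2
s=get_state();print(s)
for c in ["scene","top"]:
    p,d=viewer.grab_frame(c);cv2.imwrite(f"pics/{c}1.png",p[:,:,::-1])
    i=viewer.camera_info(c);print(c,i["K"],i["T"])
    for l in ["rack_centre","rack_grip","lane_home","lane_start","rail_nose","parked_rack","spirit_bottle","strip_bottle_2"]:
        print(l,[(round(r["score"],2),[round(float(v)) for v in r["point"]]) for r in viewer.landmark_of(l,c)[:3]])
E
```

```text
{'clock': 0.0, 'q': array([-1.29603126e+00,  3.20288866e-01,  1.56567699e+00,  1.04499647e-05,
        1.25740733e+00, -1.99949484e-02]), 'joint_velocities': array([-0.0006693 , -0.00200536,  0.00070694, -0.00150738, -0.0004085 ,
       -0.00030929]), 'joint_torque': array([-9.47351946e-04, -4.15531898e+01, -2.34161979e+01, -2.70360852e-04,
        8.10188736e-03, -8.37001551e-06]), 'position': array([ 166.91963981, -549.7371929 ,  230.48479842]), 'ee_rot': array([ 9.89159056e-01,  1.46845393e-01, -1.08171481e-04, -8.83685059e-04]), 'ft_force': array([-0.06045788,  0.20437146, -0.27060198]), 'ft_torque': array([-0.02866014, -0.02312557, -0.0197073 ]), 'grip_force': 0.0, 'gripper_width': 85.03513615174914}
scene [[549.03639503   0.         328.5648328 ]
 [  0.         549.03639503 238.16509992]
 [  0.           0.           1.        ]] [[-9.96751593e-01 -4.48080047e-02  6.69216282e-02  4.93239320e+02]
 [-7.94360905e-02  6.83915160e-01 -7.25224077e-01  9.20388966e+02]
 [-1.32728723e-02 -7.28184246e-01 -6.85252898e-01  6.43872588e+02]
 [ 0.00000000e+00  0.00000000e+00  0.00000000e+00  
[... 303 characters left out ...]
743   0.         322.55130478]
 [  0.         495.41498743 247.40389562]
 [  0.           0.           1.        ]] [[ 1.42853288e-02 -9.94139359e-01  1.07158127e-01  4.59109051e+02]
 [-9.99834192e-01 -1.29918327e-02  1.27593489e-02  2.94751304e+02]
 [-1.12923905e-02 -1.07322631e-01 -9.94160115e-01  9.47354761e+02]
 [ 0.00000000e+00  0.00000000e+00  0.00000000e+00  1.00000000e+00]]
rack_centre [(0.6, [471, 404, 49])]
rack_grip [(0.66, [470, 406, 79])]
lane_home [(0.84, [500, 225, 78])]
lane_start [(0.6, [409, 178, 78])]
rail_nose [(0.57, [466, 207, 43])]
parked_rack [(0.91, [517, 332, 28]), (0.47, [468, 405, 80])]
spirit_bottle [(0.58, [694, 235, -1])]
strip_bottle_2 [(0.68, [692, 296, -1])]
```

View pics/top1.png

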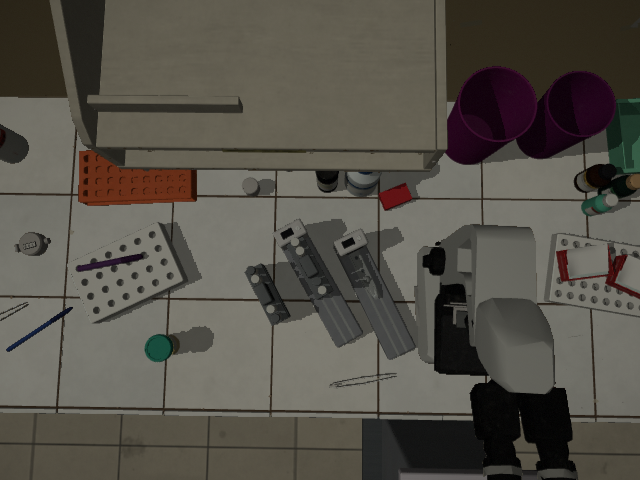

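View pics/scene1.png

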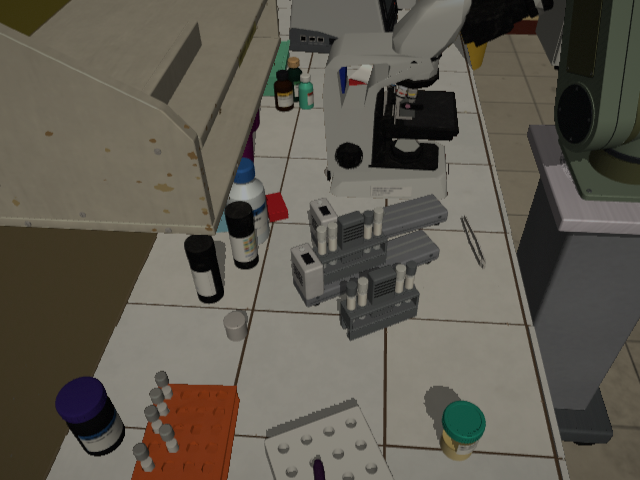

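The top view shows the loose rack (267,293), the parked rack on its feeder in the middle (310,260), and the empty feeder (375,300). The microscope stands at right (480,300), and a shelf overhangs the bottles. Next I measure from the depth images.

```bash
cat > h.py <<'E'
import numpy as np, cv2
from rig import get_state, viewer
from scipy.spatial.transform import Rotation as R
def cloud(c):
    p,d=viewer.grab_frame(c); i=viewer.camera_info(c); K=i["K"];T=np.array(i["T"])
    v,u=np.mgrid[:480,:640]; X=np.stack([(u-K[0][2])/K[0][0]*d,(v-K[1][2])/K[1][1]*d,d],-1)
    W=X@T[:3,:3].T+T[:3,3]; W[d==0]=np.nan
    return p,W
def sel(W,lo,hi):
    P=W.reshape(-1,3); return P[np.all((P>lo)&(P<hi),1)]
def rect(P):
    (c,s,a)=cv2.minAreaRect(P[:,:2].astype(np.float32))
    if s[0]<s[1]: a+=90; s=s[::-1]
    return np.round(c,1),np.round(s,1),round((a+90)%180-90,1)
E
python3 - <<'E'
from h import *
for c in ["top","scene"]:
    p,W=cloud(c)
    dirn=np.array([np.cos(.47),np.sin(.47)]);n=np.array([-dirn[1],dirn[0]])
    print(c,"counter z",np.nanmedian(sel(W,[330,380,-20],[420,500,20])[:,2]))
    P=sel(W,[300,80,20],[580,330,36]); off=(P[:,:2]-[500,225])@n; Q=P[abs(off)<36]
    print("deck",len(Q),rect(Q),np.median(Q[:,2]))
    P=sel(W,[300,80,37],[580,330,47]); off=(P[:,:2]-[500,225])@n; Q=P[abs(off)<14];Q=Q[(Q[:,:2]-[500,225])@dirn<50]
    print("rail",len(Q),rect(Q))
    P=sel(W,[300,80,70],[600,330,95]); Q=P[abs((P[:,:2]-[500,225])@n)<36]
    print("housing",len(Q),rect(Q),np.median(Q[:,2]), "t range",np.percentile((Q[:,:2]-[500,225])@dirn,[2,98]))
    P=sel(W,[380,340,94],[560,480,112]);m=(P[:,:2]-[470,406])@n;Q=P[abs(m)<25];
    print("rack top",len(Q),rect(Q),Q.mean(0))
    for lo in range(300,900,50):
        print(lo,[int(np.nan_to_num(np.nanmax(np.append(sel(W,[lo,y,-50],[lo+50,y+50,900])[:,2],0)))) for y in range(-400,550,50)])
E
```

```text
top counter z 0.7960777968408479
deck 2991 (array([451.9, 200.9]), array([265.9,  64.4]), 29.0) 29.028070918663616
rail 443 (array([504.5, 227.7]), array([88.8, 18.4]), 26.4)
housing 566 (array([562.2, 256.8]), array([55.8, 31.1]), -63.6) 84.85571964789887 t range [55.03503344 84.52516235]
rack top 507 (array([470.1, 406.9]), array([105.7,  20.2]), 27.9) [469.62450697 406.25466089 102.66634983]
300 [0, 0, 5, 6, 5, 7, 0, 3, 355, 356, 354, 14, 13, 13, 6, 6, 5, 5, 5]
350 [0, 0, 6, 6, 5, 5, 0, 0, 354, 354, 335, 33, 31, 33, 6, 6, 5, 5, 6]
400 [0, 0, 28, 28, 5, 5, 0, 0, 351, 350, 160, 34, 33, 34, 32, 105, 101, 5, 5]
450 [0, 0, 55, 57, 29, 29, 3, 0, 307, 309, 169, 34, 49, 128, 132, 107, 109, 5, 5]
500 [0, 0, 60, 60, 57, 61, 3, 0, 270, 270, 110, 30, 74, 88, 137, 128, 104, 5, 5]
550 [0, 0, 28, 59, 62, 65, 4, 0, 263, 265, 99, 5, 89, 88, 131, 131, 6, 6, 5]
600 [0, 2, 6, 82, 84, 5, 6, 5, 7, 6, 6, 411, 412, 412, 411, 412, 412, 412, 411]
650 [0, 3, 71, 103, 92, 5, 7, 6, 5, 6, 25, 412, 412, 412, 413, 437, 437, 438, 438]
700 [0, 5, 62, 90, 167, 170, 169, 181, 182, 181, 4, 412, 412, 412, 412, 412, 41
[... 893 characters left out ...]

450 [0, 51, 52, 22, 0, 0, 0, 157, 300, 303, 249, 28, 39, 124, 130, 103, 104, 1, 1]
500 [0, 54, 58, 54, 0, 0, 0, 0, 264, 264, 104, 24, 41, 83, 132, 127, 99, 46, 1]
550 [0, 21, 20, 0, 0, 0, 0, 0, 256, 259, 93, 0, 84, 84, 126, 127, 1, 0, 1]
600 [0, 1, 0, 78, 77, 0, 0, 2, 0, 0, 0, 374, 400, 407, 407, 407, 407, 407, 407]
650 [0, 0, 94, 97, 87, 2, 0, 0, 0, 0, 19, 350, 323, 407, 407, 433, 433, 433, 434]
700 [56, 56, 55, 84, 86, 38, 36, 0, 78, 67, 0, 33, 118, 406, 407, 407, 407, 407, 1]
750 [1, 0, 0, 2, 0, 0, 0, 0, 0, 0, 0, 0, 4, 407, 407, 407, 407, 406, 1]
800 [0, 0, 0, 0, 0, 0, 0, 0, 0, 0, 0, 0, 0, 406, 407, 407, 407, 0, 1]
850 [0, 0, 0, 0, 0, 0, 0, 0, 0, 0, 0, 0, 2, 414, 432, 450, 452, 242, 280]
```

```bash
python3 -m creep '{"jaw":[100,100,100,100,100,100,100,100,100,100,100],"slide":[[0,0,-5],[0,0,-5],[5.4,-2.1,-1.5],[5.4,-2.1,-1.5],[5.4,-2.1,-1.5],[5.4,-2.1,-1.5],[5.4,-2.1,-1.5],[5.4,-2.1,-1.5],[5.4,-2.1,-1.5],[5.4,-2.1,-1.5],[0,0,0]],"turn":[-5,-5,0,0,0,0,0,0,0,0,0]}'; python3 -c "
from h import *
s=get_state();print(s['q']);print(viewer.camera_info('wrist'))"
```

```text
clock: 2.38
position: [478.7, -202.3, 451.9]
ee_rot: [0.972, 0.235, 0.001, 0.0]
ft_force: [-1.2, -1.0, -0.2]
gripper_width: 85.3
grip_force: 0.0
[-4.22531454e-01  1.76472516e-01  1.22057630e+00  8.34093537e-04
  1.74276909e+00  6.73084869e-01]
{'K': array([[371.64829954,   0.        , 322.16438459],
       [  0.        , 371.64829954, 241.29931059],
       [  0.        ,   0.        ,   1.        ]]), 'hand_eye': array([[ 9.98127783e-04, -9.61768315e-01, -2.73862580e-01,
         6.88107194e+01],
       [ 9.99999244e-01,  1.15672081e-03, -4.17619671e-04,
         2.95857389e-01],
       [ 7.18435913e-04, -2.73861956e-01,  9.61768742e-01,
        -1.41851658e+02],
       [ 0.00000000e+00,  0.00000000e+00,  0.00000000e+00,
         1.00000000e+00]])}
```

```bash
python3 - <<'E'
from h import *
for c in ["top","scene"]:
    p,W=cloud(c)
    P=sel(W,[560,140,200],[760,420,480]); print(c,"shelf minx",np.percentile(P[:,0],[0,1,5]),"minz",np.percentile(P[:,2],[0,1,5]))
    for x in range(280,640,40):
        print(x,[int(np.percentile(np.append(sel(W,[x,20,z],[x+40,170,z+60])[:,1],0),99)) for z in range(60,360,60)])
s=get_state();p,d=viewer.grab_frame("wrist")
cv2.imwrite("pics/w1.png",p[:,:,::-1])
E
```

```text
top shelf minx [625.77548376 627.43834975 629.00005426] minz [312.8368002  322.36006213 324.72413362]
280 [0, 0, 0, 0, 114]
320 [0, 125, 0, 113, 113]
360 [0, 125, 86, 97, 102]
400 [0, 125, 97, 97, 94]
440 [88, 123, 96, 96, 93]
480 [118, 94, 95, 94, 0]
520 [130, 93, 92, 93, 0]
560 [91, 91, 91, 90, 0]
600 [0, 0, 0, 0, 169]
scene shelf minx [625.15800307 625.70082616 626.92086083] minz [309.15898286 315.06995115 321.12731082]
280 [0, 0, 0, 110, 117]
320 [0, 129, 0, 115, 117]
360 [74, 128, 89, 100, 99]
400 [101, 127, 99, 100, 97]
440 [97, 126, 99, 99, 95]
480 [122, 98, 98, 97, 0]
520 [133, 97, 95, 96, 0]
560 [94, 94, 94, 91, 0]
600 [0, 0, 0, 0, 169]
```

```bash
python3 - <<'E'
from h import *
for c in ["top","scene"]:
    p,W=cloud(c)
    for z in range(100,400,20):
        P=sel(W,[280,100,z],[600,160,z+20]); 
        if len(P)>3: print(c,z,len(P),"x",np.round(np.percentile(P[:,0],[2,98])),"y98",np.round(np.percentile(P[:,1],[50,98])),"zmax",P[:,2].max().round())
E
```

```text
top 100 179 x [515. 548.] y98 [109. 117.] zmax 110.0
top 140 1328 x [351. 468.] y98 [114. 125.] zmax 160.0
top 160 84 x [457. 473.] y98 [106. 112.] zmax 168.0
top 280 10 x [337. 346.] y98 [113. 113.] zmax 299.0
top 300 119 x [309. 356.] y98 [113. 114.] zmax 320.0
top 320 599 x [291. 361.] y98 [111. 114.] zmax 340.0
top 340 615 x [282. 338.] y98 [106. 113.] zmax 360.0
top 360 55 x [280. 287.] y98 [103. 108.] zmax 369.0
scene 100 66 x [403. 543.] y98 [109. 118.] zmax 114.0
scene 120 335 x [357. 467.] y98 [119. 126.] zmax 140.0
scene 140 1106 x [351. 470.] y98 [120. 128.] zmax 160.0
scene 160 16 x [456. 467.] y98 [108. 115.] zmax 164.0
scene 220 5 x [424. 468.] y98 [100. 101.] zmax 239.0
scene 240 16 x [404. 465.] y98 [100. 102.] zmax 259.0
scene 260 10 x [400. 429.] y98 [101. 101.] zmax 279.0
scene 280 102 x [320. 401.] y98 [113. 117.] zmax 300.0
scene 300 483 x [298. 356.] y98 [115. 118.] zmax 320.0
scene 320 760 x [283. 358.] y98 [113. 117.] zmax 340.0
scene 340 312 x [281. 328.] y98 [107. 115.] zmax 355.0
```

View pics/w1.png

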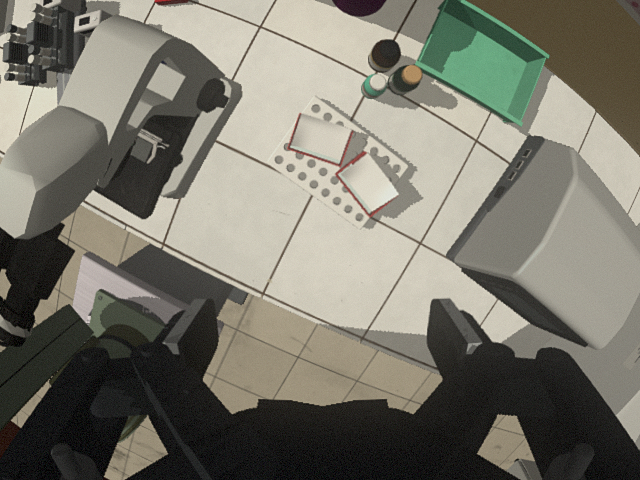

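```bash
python3 -m creep '{"jaw":[100,100,100,100,100,100,100,100,100,100,100,100],"slide":[[2.45,-4.95,0],[2.45,-4.95,0],[2.45,-4.95,0],[2.45,-4.95,0],[2.45,-4.95,0],[2.45,-4.95,0],[2.45,-4.95,0],[2.45,-4.95,0],[2.45,-4.95,0],[2.45,-4.95,0],[2.45,-4.95,0],[-1,0.5,5]],"turn":[0,0,0,0,0,0,0,0,0,0,0,0]}'; python3 -m creep '{"jaw":[100,100,100,100],"slide":[[0,0,5],[0,0,5],[0,0,3],[0,0,0]],"turn":[0,0,0,0]}'
python3 - <<'E'
from h import *
s=get_state();print(s['position'],s['q'])
p,d=viewer.grab_frame("wrist");np.save("w2d.npy",d)
cv2.imwrite("pics/w2.png",p[:,:,::-1])
for l in ["rack_grip","rack_centre"]: print(viewer.landmark_of(l,"wrist")[:2])
i=viewer.camera_info("wrist");K=i["K"]
v,u=np.mgrid[:480,:640];a=(u-K[0][2])/K[0][0];b=(v-K[1][2])/K[1][1];r=np.hypot(a,b)+1e-9
X=np.stack([np.tan(r)*a/r*d,np.tan(r)*b/r*d,d],-1)
T=np.array(i["hand_eye"]);Rt=R.from_quat(s["ee_rot"]).as_matrix()
W=(X@T[:3,:3].T+T[:3,3])@Rt.T+s["position"];W[(d==0)|(r>1.3)]=np.nan
P=sel(W,[400,340,90],[545,470,112]);n=np.array([-.46,.888]);Q=P[abs((P[:,:2]-[470,406])@n)<18]
print(len(Q),rect(Q),np.percentile(Q[:,2],[5,50,95]))
E
```

```text
clock: 4.12
position: [466.6, 397.8, 402.8]
ee_rot: [0.972, 0.234, 0.004, -0.002]
ft_force: [0.8, -0.0, -0.7]
gripper_width: 85.7
grip_force: 0.0
clock: 4.62
position: [463.4, 391.4, 268.7]
ee_rot: [0.973, 0.231, -0.003, 0.001]
ft_force: [-0.0, 0.1, 0.6]
gripper_width: 85.7
grip_force: 0.0
[463.43847308 391.38020667 268.74593802] [ 6.82464964e-01  3.53704248e-01  1.41927884e+00 -2.40977086e-04
  1.37472238e+00  1.78609544e+00]
[{'point': [469.0, 409.9, 78.6], 'score': 0.92}]
[{'point': [469.7, 406.3, 50.5], 'score': 0.74}]
1996 (array([469.8, 406.7]), array([105.8,  21.2]), 29.2) [ 95.57704291 100.39981914 103.92526147]
```

View pics/w2.png

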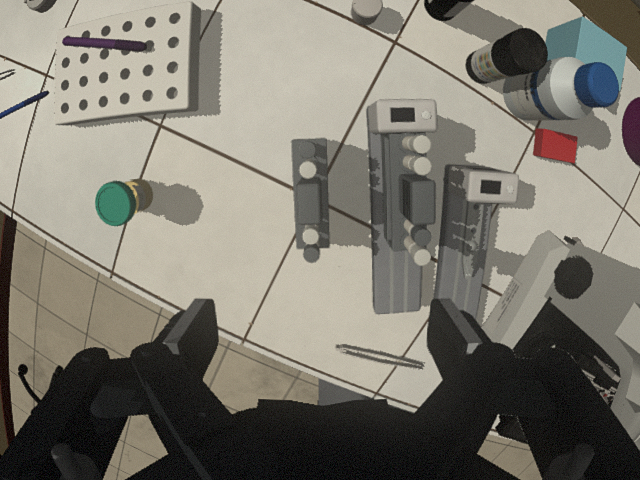

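Wrist view: loose rack at (310,200), parked rack (405,200) and the empty feeder (475,230), all nearly parallel. I'll refine the angles.

```bash
cat >> h.py <<'E'
def wcloud():
    s=get_state();p,d=viewer.grab_frame("wrist")
    i=viewer.camera_info("wrist");K=i["K"]
    v,u=np.mgrid[:480,:640];a=(u-K[0][2])/K[0][0];b=(v-K[1][2])/K[1][1];r=np.hypot(a,b)+1e-9
    X=np.stack([np.tan(r)*a/r*d,np.tan(r)*b/r*d,d],-1)
    T=np.array(i["hand_eye"]);Rt=R.from_quat(s["ee_rot"]).as_matrix()
    W=(X@T[:3,:3].T+T[:3,3])@Rt.T+s["position"];W[(d==0)|(r>1.2)]=np.nan
    return p,W,s
def yaw(s):
    x=R.from_quat(s["ee_rot"]).as_matrix()[:,0];return np.degrees(np.arctan2(x[1],x[0]))
def axis(P,ang,c):
    # fit centreline: bins along ang, mid of sides
    a=np.radians(ang);t=(P[:,:2]-c)@[np.cos(a),np.sin(a)];n=(P[:,:2]-c)@[-np.sin(a),np.cos(a)]
    b=np.arange(t.min(),t.max(),4);T=[];M=[];w=[]
    for k in b:
        m=(t>=k)&(t<k+4)
        if m.sum()>6: T.append(k+2);l,h=np.percentile(n[m],[3,97]);M.append((l+h)/2);w.append(h-l)
    f=np.polyfit(T,M,1);return round(ang+np.degrees(np.arctan(f[0])),2),round(f[1],2),np.round([np.median(w),t.min(),t.max()],1)
E
python3 - <<'E'
from h import *
for nm in ["wrist","top"]:
    if nm=="wrist": p,W,s=wcloud();print(s["position"],yaw(s))
    else: p,W=cloud("top")
    d=np.array([np.cos(.465),np.sin(.465)]);n=np.array([-d[1],d[0]])
    def box(c,t0,t1,w,z0,z1):
        P=sel(W,[250,50,z0],[650,500,z1]);q=P[:,:2]-c;return P[(abs(q@n)<w)&(q@d>t0)&(q@d<t1)]
    def go(l,*a):
        P=box(*a)
        print(nm,l,len(P),rect(P) if len(P)>5 else "",axis(P,26.6,a[0]) if len(P)>60 else "")
    L=[470,406.5]
    go("racktop",L,-60,60,18,92,112); go("post",L,-22,22,16,101.5,112)
    go("rackbody",L,-60,60,22,20,56)
    H=[500,225]
    go("deck",H,-148,-45,33,23,34); go("rail",H,-42,52,12,38,46); go("housing",H,50,90,33,78,92)
E
```

```text
[464.94536086 393.48175997 273.21209482] 26.825420807251014
wrist racktop 1890 (array([469.8, 406.4]), array([105.6,  20.2]), 29.8) (np.float64(28.61), np.float64(0.35), array([ 12.8, -53. ,  52.4]))
wrist post 830 (array([470. , 406.4]), array([36. , 19.2]), 28.8) (np.float64(28.2), np.float64(0.05), array([ 17.4, -18.3,  17.7]))
wrist rackbody 1798 (array([469.3, 407.2]), array([109.8,  34.4]), 28.4) (np.float64(28.38), np.float64(0.64), array([ 32.7, -55.1,  54.5]))
wrist deck 1057 (array([414.1, 182.5]), array([102.4,  55.9]), 27.5) (np.float64(57.18), np.float64(33.83), array([  36.1, -147.4,  -45. ]))
wrist rail 1054 (array([503.8, 227.7]), array([88.4, 19.3]), 25.9) (np.float64(26.49), np.float64(0.81), array([ 16.8, -39.6,  48.8]))
wrist housing 1524 (array([562. , 257.2]), array([55.9, 30.9]), -63.0) (np.float64(26.76), np.float64(1.32), array([51.4, 54.3, 85.3]))
top racktop 22 (array([431. , 391.2]), array([22.2,  4.6]), 32.4) 
top post 0  
top rackbody 45 (array([425.8, 397.6]), array([24. ,  9.2]), 37.3) 
top deck 1730 (array([413.5, 182.2]), array([102.9,  56. ]), 26.5) (np.float64(26.77), np.float64(0.98), array([  51.8, -148. ,  -45.1]))
top rail 436 (array([505.5, 228.2]), array([91.2, 18.3]), 26.5) (np.float64(26.61), np.float64(0.36), array([ 16.4, -39.3,  51.9]))
top housing 547 (array([562.4, 256.6]), array([55.5, 31.2]), -63.6) (np.float64(26.52), np.float64(0.8), array([51.6, 54.3, 85.6]))
```

```bash
python3 -m creep '{"jaw":[60,60,60,60,60],"slide":[[1.04,-0.92,2.3],[0,0,5],[0,0,4],[0,0,0],[0,0,0]],"turn":[0,-1.6,0,0,0]}'; python3 - <<'E'
from h import *
p,W,s=wcloud();print(s["position"],yaw(s),s["gripper_width"])
P=sel(W,[400,340,101],[545,470,112]);Q=P[np.hypot(P[:,0]-470,P[:,1]-406.4)<26];print(len(Q),rect(Q))
P=sel(W,[400,340,92],[545,470,112]);n=np.array([-.46,.888]);Q=P[abs((P[:,:2]-[470,406.5])@n)<18];print(rect(Q),axis(Q,28,[470,406.5]))
E
```

```text
clock: 5.5
position: [470.1, 407.4, 160.7]
ee_rot: [0.969, 0.246, 0.002, -0.001]
ft_force: [0.8, -0.1, 0.8]
gripper_width: 51.2
grip_force: 0.0
[470.14780552 407.4322275  160.67379613] 28.488999957904937 51.19186824758548
1917 (array([469.9, 407.1]), array([35.4, 19.3]), 29.3)
(array([469.7, 407.1]), array([106.3,  20.3]), 27.8) (np.float64(28.57), np.float64(0.34), array([ 13.3, -53.1,  53.2]))
```

```bash
python3 -m creep '{"jaw":[60,60,60,60,10,10,10,10,10,10],"slide":[[0,0,4],[0,0,4],[0,0,1.2],[0,0,0],[0,0,0],[0,0,0],[0,0,0],[0,0,0],[0,0,0],[0,0,0]],"turn":[0,0,0,0,0,0,0,0,0,0]}'
```

```text
clock: 6.8
position: [470.0, 407.2, 68.2]
ee_rot: [0.969, 0.246, 0.002, -0.001]
ft_force: [0.8, -1.3, 6.2]
gripper_width: 19.3
grip_force: 59.8
```

```bash
python3 -m creep '{"jaw":[10,10,10,10,10,10,10,10,10,10,10,10],"slide":[[0,0,-3],[0,0,-5],[0,0,-6],[0,0,-6],[-1.92,2.19,0],[-1.92,2.19,0],[-1.92,2.19,0],[-1.92,2.19,0],[-1.92,2.19,0],[-1.92,2.19,0],[-1.92,2.19,0],[-1.92,2.19,0]],"turn":[0,0,0,1.8,0,0,0,0,0,0,0,0]}'; python3 -m creep '{"jaw":[10,10],"slide":[[0,0,0],[0,0,0]],"turn":[0,0]}'; python3 - <<'E'
from h import *
s=get_state();print(s["position"],yaw(s),s["q"],s["gripper_width"])
for c in ["scene","wrist"]:
    p,d=viewer.grab_frame(c);cv2.imwrite(f"pics/{c}3.png",p[:,:,::-1])
E
```

```text
clock: 8.3
position: [409.4, 179.8, 265.8]
ee_rot: [0.973, 0.231, -0.001, 0.0]
ft_force: [0.9, 0.7, -3.9]
gripper_width: 19.5
grip_force: 59.3
clock: 8.55
position: [410.3, 181.2, 266.2]
ee_rot: [0.973, 0.231, 0.0, -0.0]
ft_force: [0.2, 0.2, -2.9]
gripper_width: 19.3
grip_force: 59.5
[410.34377434 181.1984968  266.19434785] 26.674638700283545 [3.89894654e-01 9.57027988e-02 1.76893885e+00 4.31391409e-04
 1.27682190e+00 1.49500570e+00] 19.308394075886934
```

View pics/scene3.png

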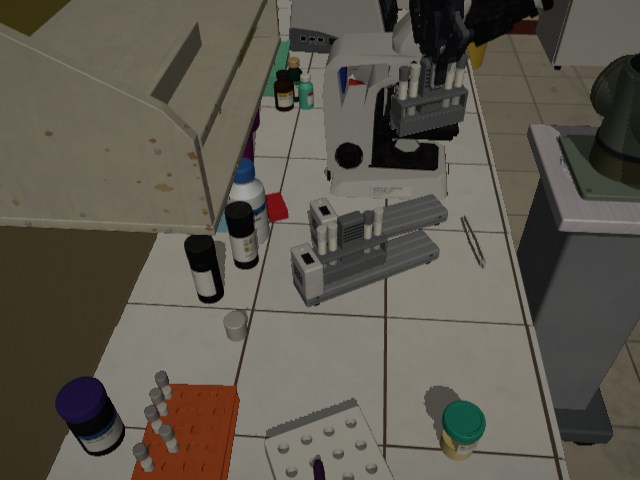

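View pics/wrist3.png

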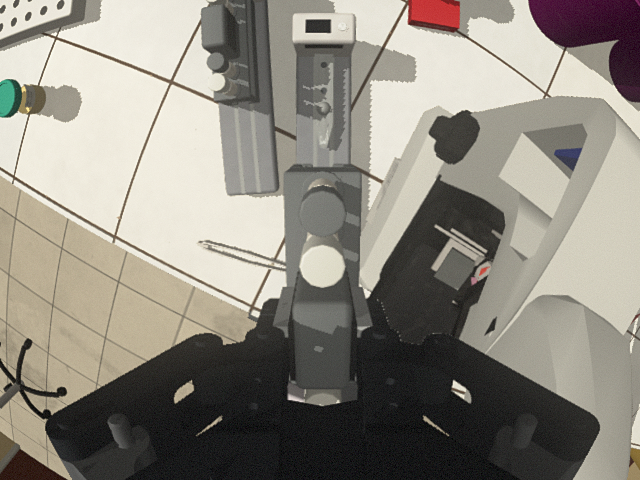

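```bash
python3 -m creep '{"jaw":[10,10,10,10,10,10,10,10],"slide":[[0,0,3],[0,0,3],[0,0,3],[0,0,2],[0,0,2],[0,0,1],[0,0,0],[0,0,0]],"turn":[0,0,0,0,0,0,0,0]}'; python3 - <<'E'
from h import *
s=get_state();print(s["position"],s["joint_torque"].round(1),s["ft_torque"])
p,W,s=wcloud();cv2.imwrite("pics/wrist4.png",p[:,:,::-1])
p,d=viewer.grab_frame("scene");cv2.imwrite("pics/scene4.png",cv2.resize(p[0:220,260:560,::-1],(800,586),interpolation=cv2.INTER_CUBIC))
print(yaw(s))
d=np.array([np.cos(.466),np.sin(.466)]);n=np.array([-d[1],d[0]]);H=[499.2,225.5]
for l,t0,t1,w,z0,z1 in [("rail",-42,52,12,38,46),("housing",50,90,33,78,92)]:
    P=sel(W,[250,50,z0],[650,500,z1]);q=P[:,:2]-H;P=P[(abs(q@n)<w)&(q@d>t0)&(q@d<t1)]
    print(l,len(P),rect(P),axis(P,26.7,H))
E
```

```text
clock: 9.65
position: [411.0, 181.4, 127.0]
ee_rot: [0.973, 0.231, 0.001, -0.0]
ft_force: [-0.3, 0.4, -3.0]
gripper_width: 19.3
grip_force: 59.5
[411.04439089 181.35294536 126.96986604] [  0. -33. -20.   0.   0.   0.] [ 0.06106254 -0.00271667  0.00574391]
26.703170275618962
rail 3826 (array([505. , 227.9]), array([91.4, 18.3]), 26.7) (np.float64(26.67), np.float64(-0.52), array([ 16.7, -39.4,  52. ]))Traceback (most recent call last):
  File "<stdin>", line 9, in <module>
  File "h.py", line 28, in axis
    b=np.arange(t.min(),t.max(),4);T=[];M=[];w=[]
                ~~~~~^^
    return umr_minimum(a, axis, None, out, keepdims, initial, where)
ValueError: zero-size array to reduction operation minimum which has no identity
```

View pics/scene4.png

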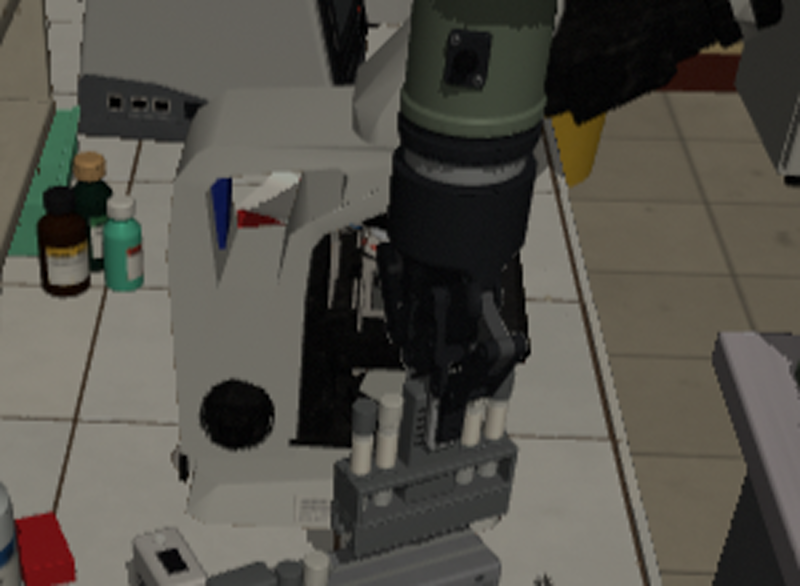

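```bash
python3 -m creep '{"jaw":[10,10,10,10],"slide":[[0,0,1.2],[0,0.05,1.2],[0,0,0],[0,0,0]],"turn":[0,0,0,0]}';python3 -m creep '{"jaw":[10,10,10],"slide":[[0,0,0.3],[0,0,0],[0,0,0]],"turn":[0,0,0]}';python3 -m creep '{"jaw":[10,10,10],"slide":[[0,0,0.2],[0,0,0],[0,0,0]],"turn":[0,0,0]}'; python3 -c "
from h import *
s=get_state();print(s['joint_torque'].round(1))"
```

```text
clock: 10.25
position: [410.7, 180.5, 102.1]
ee_rot: [0.973, 0.231, -0.0, 0.0]
ft_force: [0.5, 0.5, -4.1]
gripper_width: 19.4
grip_force: 59.5
clock: 10.62
position: [410.7, 180.5, 99.4]
ee_rot: [0.973, 0.231, 0.0, 0.0]
ft_force: [0.8, 0.4, -2.7]
gripper_width: 19.3
grip_force: 59.5
clock: 11.0
position: [410.6, 180.5, 97.3]
ee_rot: [0.973, 0.231, -0.0, 0.0]
ft_force: [0.9, 0.3, -3.2]
gripper_width: 19.5
grip_force: 59.5
[  0.  -34.3 -18.7  -0.    0.    0. ]
```

```bash
for i in 1; do python3 -m creep '{"jaw":[10,10,10],"slide":[[0,0,0.1],[0,0,0],[0,0,0]],"turn":[0,0,0]}' | grep -E "pos|ft"; python3 -m creep '{"jaw":[10,10,10],"slide":[[0,0,0.1],[0,0,0],[0,0,0]],"turn":[0,0,0]}'| grep -E "pos|ft"; done
```

```text
position: [410.7, 180.5, 96.4]
ft_force: [0.4, 0.2, -1.8]
position: [410.7, 180.5, 96.3]
ft_force: [-3.2, -2.4, 6.0]
```

```bash
python3 -m creep '{"jaw":[10,10,10,10,10,10,10,10],"slide":[[0,0,-0.05],[0.5,0,0],[0.5,0,0],[0.5,0,0],[0.5,0,0],[0.5,0,0],[0.5,0,0],[0,0,0]],"turn":[0,0,0,0,0,0,0,0]}'; python3 -m creep '{"jaw":[10,10,10,10,10,10],"slide":[[0.6,0,0],[0.6,0,0],[0.6,0,0],[0.6,0,0],[0.6,0,0],[0,0,0]],"turn":[0,0,0,0,0,0]}'
```

```text
clock: 12.75
position: [438.3, 194.3, 96.3]
ee_rot: [0.973, 0.231, 0.001, -0.0]
ft_force: [0.2, -0.1, 3.1]
gripper_width: 19.2
grip_force: 60.7
clock: 13.5
position: [463.6, 207.1, 96.4]
ee_rot: [0.973, 0.231, -0.001, 0.0]
ft_force: [-3.5, -1.6, 7.9]
gripper_width: 19.6
grip_force: 61.3
```

```bash
python3 -m creep '{"jaw":[10,10,10,10,10,10,10,10],"slide":[[0.6,0,0],[0.6,0,0],[0.6,0,0],[0.6,0,0],[0.6,0,0],[0.5,0,0],[0,0,0],[0,0,0]],"turn":[0,0,0,0,0,0,0,0]}'; python3 -m creep '{"jaw":[10,10,10],"slide":[[0.2,0,0],[0,0,0],[0,0,0]],"turn":[0,0,0]}'; python3 -m creep '{"jaw":[10,10,10],"slide":[[0.1,0,0],[0,0,0],[0,0,0]],"turn":[0,0,0]}'
```

```text
clock: 14.5
position: [495.3, 223.1, 96.4]
ee_rot: [0.973, 0.231, -0.0, 0.0]
ft_force: [-2.4, -2.6, 5.6]
gripper_width: 19.3
grip_force: 61.0
clock: 14.88
position: [497.6, 224.2, 96.3]
ee_rot: [0.973, 0.231, 0.001, -0.0]
ft_force: [-0.7, -0.6, 6.0]
gripper_width: 18.9
grip_force: 60.8
clock: 15.25
position: [498.7, 224.7, 96.3]
ee_rot: [0.973, 0.231, 0.001, -0.0]
ft_force: [-0.9, -1.1, 5.6]
gripper_width: 19.5
grip_force: 60.7
```

```bash
python3 -m creep '{"jaw":[10,10,10],"slide":[[0.1,0,0],[0,0,0],[0,0,0]],"turn":[0,0,0]}'|grep -E "pos|ft"; python3 -m creep '{"jaw":[10,10,10],"slide":[[0.05,0,0],[0,0,0],[0,0,0]],"turn":[0,0,0]}'|grep -E "pos|ft"
```

```text
position: [499.2, 225.0, 96.3]
ft_force: [-2.4, -1.6, 7.2]
position: [499.4, 225.1, 96.3]
ft_force: [-3.2, -1.8, 6.2]
```

```bash
python3 -m creep '{"jaw":[10,10,10],"slide":[[0.1,0,0],[0,0,0],[0,0,0]],"turn":[0,0,0]}'|grep -E "pos|ft"; python3 -m creep '{"jaw":[10,10,10],"slide":[[0.1,0,0],[0,0,0],[0,0,0]],"turn":[0,0,0]}'|grep -E "pos|ft"
```

```text
position: [499.8, 225.3, 96.4]
ft_force: [-3.6, -2.3, 8.7]
position: [499.9, 225.4, 96.4]
ft_force: [-5.7, -2.7, 10.4]
```

```bash
python3 -m creep '{"jaw":[10,10,10],"slide":[[0.1,0,0],[0,0,0],[0,0,0]],"turn":[0,0,0]}'|grep -E "pos|ft"; python3 - <<'E'
from h import *
p,d=viewer.grab_frame("wrist");cv2.imwrite("pics/wrist5.png",p[:,:,::-1])
q,W=cloud("scene")
cv2.imwrite("pics/scene5.png",cv2.resize(q[180:300,280:440,::-1],(800,600),interpolation=cv2.INTER_CUBIC))
for l in ["rack_centre","rack_grip","lane_home"]: print(l,[(r["score"],r["point"]) for r in viewer.landmark_of(l,"scene")[:2]])
E
```

```text
position: [499.9, 225.4, 96.5]
ft_force: [-8.2, -4.4, 12.5]
rack_centre [(0.56, [501.5, 231.8, 81.7])]
rack_grip [(0.82, [498.5, 226.3, 103.9])]
lane_home []
```

View pics/wrist5.png

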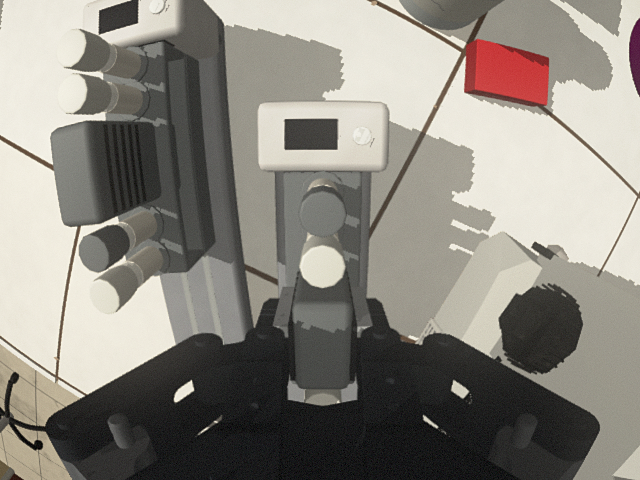

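The wrist view shows the rack's front end up against the white housing (323,170). The force rises with no movement, so it is at the stop. I'll relax the push and release.

```bash
python3 -m creep '{"jaw":[10,10,10],"slide":[[-0.25,0,-0.05],[0,0,0],[0,0,0]],"turn":[0,0,0]}';python3 -m creep '{"jaw":[50,50,50,50,50,50],"slide":[[0,0,0],[0,0,0],[0,0,0],[0,0,0],[0,0,0],[0,0,0]],"turn":[0,0,0,0,0,0]}'
```

```text
clock: 17.75
position: [499.7, 225.3, 96.4]
ee_rot: [0.973, 0.231, -0.0, 0.0]
ft_force: [-2.5, -1.0, 5.9]
gripper_width: 19.1
grip_force: 60.7
clock: 18.5
position: [499.9, 225.4, 96.3]
ee_rot: [0.973, 0.231, -0.0, 0.0]
ft_force: [-0.3, 0.2, 0.4]
gripper_width: 42.7
grip_force: 0.0
```

```bash
python3 -m creep '{"jaw":[50,50,50,50,50,50,50],"slide":[[0,0,-1],[0,0,-2],[0,0,-4],[0,0,-4],[-2,0,-3],[0,0,0],[0,0,0]],"turn":[0,0,0,0,0,0,0]}'; python3 - <<'E'
from h import *
p,W,s=wcloud();cv2.imwrite("pics/wrist6.png",p[:,:,::-1])
a=np.radians(26.7);d=np.array([np.cos(a),np.sin(a)]);n=np.array([-d[1],d[0]]);H=np.array([499.2,225.5])
for nm,C in [("ours",H),("parked",H+87*n)]:
  for l,t0,t1,w,z0,z1 in [("housing",50,90,33,78,92),("post",-25,25,16,128,140),("tops",-60,60,16,122,140)]:
    P=sel(W,[250,50,z0],[650,500,z1]);q=P[:,:2]-C;P=P[(abs(q@n)<w)&(q@d>t0)&(q@d<t1)]
    if len(P)>30:
        t=(P[:,:2]-C)@d; m=(P[:,:2]-C)@n
        print(nm,l,len(P),rect(P),"t",np.percentile(t,[1,99]).round(1),"n",np.percentile(m,[1,99]).round(1))
for l in ["rack_centre","rack_grip"]: print(l,[(r["score"],r["point"]) for r in viewer.landmark_of(l,"wrist")[:3]])
E
```

```text
clock: 19.38
position: [481.9, 216.4, 235.9]
ee_rot: [0.973, 0.231, -0.0, 0.0]
ft_force: [0.3, 0.2, -0.5]
gripper_width: 42.9
grip_force: 0.0
ours housing 2825 (array([560.3, 255.2]), array([56. , 35.6]), -62.8) t [51. 85.] n [-27.9  26.3]
ours post 1465 (array([499.5, 224.8]), array([49. , 19.8]), 26.3) t [-16.7  17.7] n [-10.1   9.1]
ours tops 2913 (array([500. , 224.8]), array([106. ,  20.1]), 26.3) t [-50.5  51.4] n [-10.1   9. ]
parked housing 715 (array([523.5, 331.8]), array([40.7, 33.7]), 30.5) t [50.3 89.8] n [-19.8  13.3]
parked post 39 (array([477.8, 305.2]), array([11.3, 10. ]), -67.3) t [11.8 21.5] n [-11.8  -0.5]
parked tops 1382 (array([493.7, 314.2]), array([51.5, 20.6]), 31.9) t [10.3 59.7] n [-13.7   5.3]
rack_centre []
rack_grip [(0.59, [496.7, 225.9, 105.6])]
```

View pics/wrist6.png

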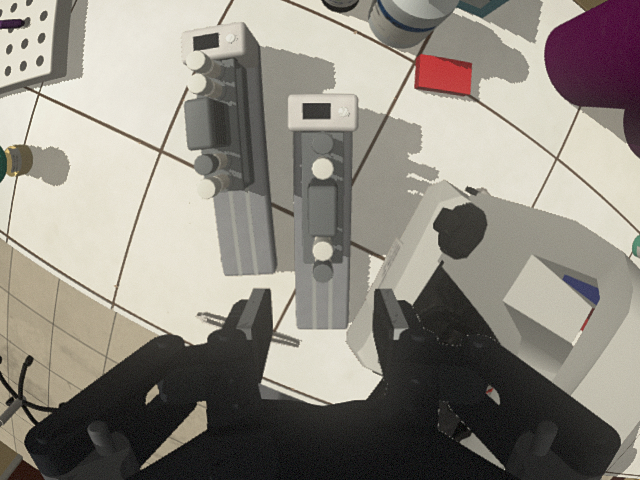

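The rack sits upright on the rail, touching its housing (322,130). The parked rack and the bottles are undisturbed, and the gripper is clear.

```bash
python3 -c "
from rig import ctrl
print(ctrl.sign_off())"
```

```text
the job is handed in; nothing more can be done
None
```

I loaded the loose rack onto the empty feeder's rail, slid it up to the stop, released it and signed off at about 20 of the 48 s. The catch was not read directly: its snap is inferred from the rack being home at the stop. The parked rack and bottles looked undisturbed.

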